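# Roll a filled bottle up the labelling ramp to its stop

## Task

Push the filled bottle that lies at the foot of the labelling stand's ramp slowly up the ramp, over the crest and fully home against the stop, without picking it up and without letting it roll back. Only once it rests in its cradle, press the stand's start button fully down and let it go. Leave the other things on the table alone.

Things in the scene. Friction and masses are not known exactly. Their poses are not given: they have to be found in the camera images.
- stand: Fixed labelling stand, grey paint and bare aluminium, 330 x 190 mm. Origin on the table, on its centre line; x points uphill along it, z up, y across. From x = -106 mm its ramp rises at 10 degrees to a crest (x = 60, z = 46 mm); then a cradle floor falls at 8 degrees to an upright stop plate (face at x = 114 mm, 12 mm thick, top at z = 95 mm). Behind the stop is a box, top at z = 50 mm.
- ramp: The stand's ramp surface, 162 x 168 mm, fixed to it. Origin at mid-width on the crest; x points uphill along the surface, z square to it, y across. A lip 10 mm high closes its lower end and keeps the bottle from rolling off. Side cheeks 6 mm above the surface stand 81 mm either side of the centre line.
- bottle: Loose filled brown bottle of smooth plastic lying across the ramp's foot against the lip, 0.3 to 0.6 kg: a cylinder 64 mm in diameter, 132 mm long, then shoulder and white cap, 58 mm more, towards the stand's -y. Origin on the axis, midway along the cylinder; y is the axis (cap at -y), x and z turn as it rolls. Let go below the crest, it rolls back. Others stand upright nearby.
- seat (a point): Where the bottle's origin lies when it rests in the cradle against the stop: x = 82, y = 0, z = 75 mm in the stand's frame. The bottle may lie several mm to either side of the centre line.
- start (a joint): The stand's start button: 0 up, 0.006 m fully down, springs back; fully down takes about 5 N.
- start_top (a point): Centre of the top of the start button, a round off-white button 34 mm across in a grey collar, 68 mm above the table when up, on the box behind the stop; pressed straight down. Beside it, 78 mm away towards the stand's -y, a fixed paper label roll, 68 mm across, its top at 84 mm.
- bottle_a: Upright filled bottle, 64 mm across, 190 mm tall, a bystander. Origin under its centre.
- bottle_b: Upright filled bottle like bottle_a, a bystander.
- labels: Roll of paper labels lying flat on the table, 76 mm across, 30 mm high, a bystander. Origin under its centre.
- caps: Glass jar with a white lid, 68 mm across, 85 mm tall, a bystander. Origin under its centre.
- bowl: White plastic bowl, 170 mm across, 65 mm high, a bystander. Origin under its centre.
- funnel: Red funnel standing mouth down, 124 mm across, 120 mm tall, a bystander. Origin under its centre.
- mug: White mug, 80 mm across, 85 mm tall, a bystander. Origin under its centre.
Mind the look-alikes: they are no part of the job. What is shaped like the bottle but purple or turquoise is not meant.

How it is judged:
By the outcome, as a careful person would: the job done as asked, in the order asked, and still so for the second after the job is handed in, with the robot touching nothing.
It also fails if it takes over 43 s, if anything falls off the work surface, if the arm or the gripper's body presses on something with over 40 N, if the wrist force passes 120 N, or if a joint passes its speed limit or range.

## Robot

A 6-joint arm with a two-finger parallel gripper is mounted at the origin on the work surface. World frame = base frame: x ahead of the robot, y to its left, z up, the work surface at z = 0. Lengths are in m, angles in rad, forces in N, time in s.
With the tool pointing down it reaches from about 0.35 to 1 m from the base axis. Payload 7.1 kg.
Tool frame: the origin (TCP) lies at the centre of the arm's flange, where the gripper is bolted on; the fingertips stand 173 mm ahead of it and the grasp point (between the pads) lies 155 mm ahead of it (r.tcp_to_grasp is the distance from the TCP to the grasp point, in m); z points along the fingers, x is the direction in which the jaws open and shut, and the axes are right-handed (so a half turn about z gives the same grasp; the last joint's range is limited). The gripper opens to 85 mm and grips with 20 to 120 N. Pads are 22 mm wide; open, the fingers measure 114 mm over their backs; the gripper's body (76 mm by 85 mm) begins 54 mm behind the grasp point. The pads swing forward as they close: fully open they stand 13 mm farther back than shut.
Start: joints at [1.286, 0.423, 1.63, -0, 1.089, -0.019], TCP at [0.164, 0.603, 0.405] pointing down, gripper open.
Joint ranges: [-3, 3], [-0.9, 2.11], [0.09, 2.58], [-1.31, 4.45], [0.11, 2.69], [-2.54, 2.54]. Speed limits (rad/s): [2.39, 2.39, 3.01, 3.14, 3.14, 3.14].

## Interface

Orientations are given as a 3x3 rotation matrix whose columns are the frame's x, y, z axes.
In Python, from station import r gives the robot as it stands.
- The arm moves only by the tool send_rows, never from a script. Its argument "targets" is a list of rows, each a list of 3 entries, a list of its own where there are three numbers: the shift along the tool's x, y, z in m, then the turn about the tool's z in degrees, then the gripper command: -1 is shut, 1 is fully open, values between are in proportion. In form: [[[dx, dy, dz], spin, gripper], ...]. A call has 1 to 8 rows; each row shifts and turns the commanded pose from where the row before left it, along the tool's axes as they then stand; what a row does not reach is not made up. A row lasts 1/12 s, in which the tool goes at most 41.7 mm and 7.16 degrees, less where a joint would pass 70% of its speed; a pose out of reach is approached as far as the arm can. A call is refused whole if a number of a shift passes 0.0417 or a number of a turn 7.16, either way. A call with a gripper value outside its range is refused whole. The fingers move at their own pace and stop on an object; the grip force is fixed at half the most. Time passes only in rows, so rows that do not move let the fingers close. It gives the time, the measured TCP pose, the force and the opening at its end, in the units of the state.
- r.get_obs(): the state, without advancing time (a new reading comes with each control period).
- r.snapshot(name): name is "scene" or "top"; returns a dict with "image" (480x640x3 uint8, red, green, blue), "depth" (480x640 float32, m along the optical axis (not along the pixel's ray), 0 where there is no reading), "K" (3x3 intrinsics, pixels), "D" ([k1, k2, p1, p2, k3] as OpenCV has them; the pictures are not rectified), "R" (3x3) and "t" (3): a world point X has camera coordinates R X + t. Camera axes: x right, y down, z forward; pixel columns grow to the right and rows downward; lengths in m; the calibration is good to about 2 mm. A picture is of the moment at which its call begins.
- r.job_done(): hands the job in, once; it reports no verdict.
The state is a dict: "time": time; "qpos": joint angles; "dq": joint speeds; "effort": joint torques, N m; "tool_pos": TCP position; "ee_rot": TCP orientation; "ft_force": force on the tool from outside, world axes, zero at the start; "moment": the same for the moment, N m; "opening": opening from 0.0 (shut) to 1.0 (fully open).
Only numpy, scipy, OpenCV 4.12 (cv2) and the standard library are available. Lean on these libraries where they do the work, as an engineer would, in place of code of your own. Each camera call takes 0.05 s, during which the arm holds its last target.

## Working session

There is one attempt and no reset: what is moved stays moved. The work goes in short steps, Python scripts to look and compute and a tool call to move; the robot and the scene stay as the last step left them, time stands still between calls to the robot, and variables do not carry over. Pictures are saved under pics/ and viewed, and the job is handed in when it is done.

Besides the shell and the picture viewer there is one more tool, called after ">>>" by a JSON object that holds its "method" and its "body". send_rows: Moves the arm, as the interface text tells. Its arguments: {"type":"object","properties":{"targets":{"type":"array","items":{"type":"array"}}},"required":["targets"]}

```bash
ls; mkdir -p pics; python3 - <<'E'
from station import r
import cv2,pickle
print(r.get_obs())
for n in("scene","top"):
    s=r.snapshot(n); cv2.imwrite(f"pics/{n}0.png",s["image"][:,:,::-1]); pickle.dump(s,open(n+"0.pkl","wb"))
    print(n,s["K"],s["D"],s["R"],s["t"])
E
```

```text
pics
{'time': 0.0, 'qpos': array([ 1.28598453e+00,  4.23833854e-01,  1.63068131e+00, -4.07048534e-05,
        1.08862972e+00, -1.89999079e-02]), 'dq': array([-1.31356309e-04, -5.56148345e-05,  4.81127386e-04, -8.46430218e-04,
       -1.39251922e-03,  6.49224300e-04]), 'effort': array([-1.04398863e-03, -5.57397830e+01, -2.81726772e+01, -1.33669732e-04,
        7.54724024e-03, -7.90117667e-06]), 'tool_pos': array([0.1640837 , 0.60278603, 0.40395327]), 'ee_rot': array([[ 2.62674181e-01,  9.64884508e-01, -4.01529682e-04],
       [ 9.64883342e-01, -2.62674488e-01, -1.49983205e-03],
       [-1.55263632e-03,  6.53785502e-06, -9.99998795e-01]]), 'ft_force': array([ 0.87424259,  0.27916857, -0.27908181]), 'moment': array([ 0.06755078, -0.05168619,  0.04151822]), 'opening': 0.9986199294938145}
scene [[616.95960855   0.         323.51937299]
 [  0.         616.95960855 247.1116816 ]
 [  0.           0.           1.        ]] [-0.11766911  0.          0.          0.          0.        ] [[ 0.54102109  0.8409189   0.01231227]
 [ 0.68288903 -0.4307105  -0.59004325]
 [-0.49087549  0.32763375 -0.80727776]] [-0.28835052 -0.31415197  1.90565364]
top [[546.8429891    0.         316.77190683]
 [  0.         546.8429891  242.74028543]
 [  0.           0.           1.        ]] [-0.04164771  0.          0.          0.          0.        ] [[ 0.00686578 -0.99980445 -0.01854491]
 [-0.99293116 -0.00461869 -0.11860176]
 [ 0.11849292  0.01922811 -0.99276871]] [0.00635284 0.49163532 1.5438289 ]
```

View pics/scene0.png

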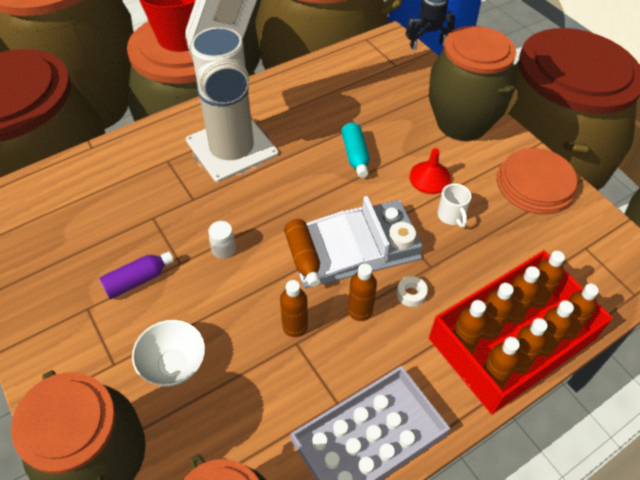

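View pics/top0.png

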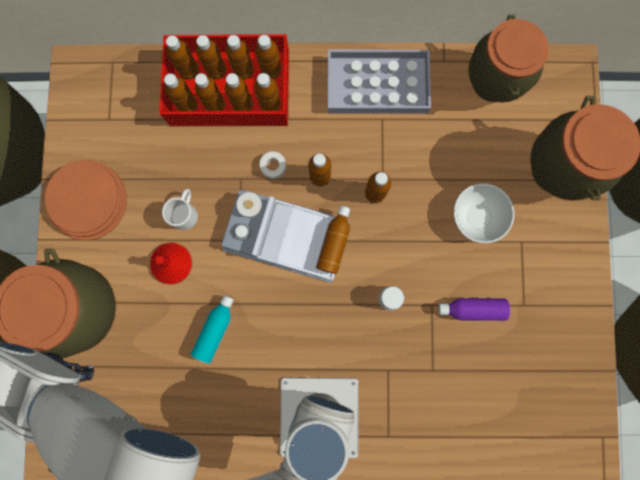

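The lying brown bottle on the stand's ramp (top ≈(335,240), scene ≈(302,250)) fits. The turquoise (212,330), purple (478,309) and upright brown ones (319,168), (378,186) do not. I'll enlarge both views to confirm.

```bash
python3 - <<'E'
import cv2
a=cv2.imread("pics/top0.png")[180:290,210:365]; cv2.imwrite("pics/top0c.png",cv2.resize(a,None,fx=5,fy=5,interpolation=cv2.INTER_CUBIC))
a=cv2.imread("pics/scene0.png")[190:300,275:430]; cv2.imwrite("pics/scene0c.png",cv2.resize(a,None,fx=5,fy=5,interpolation=cv2.INTER_CUBIC))
E
```

```text
(no output)
```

View pics/top0c.png

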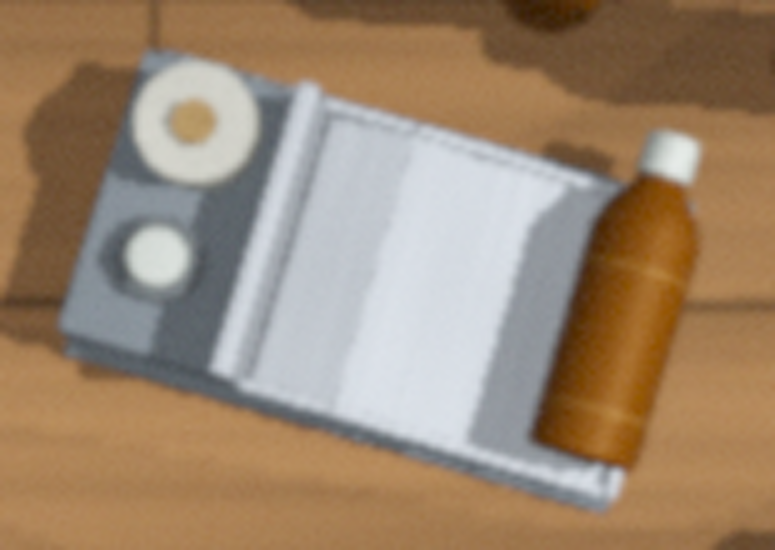

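View pics/scene0c.png

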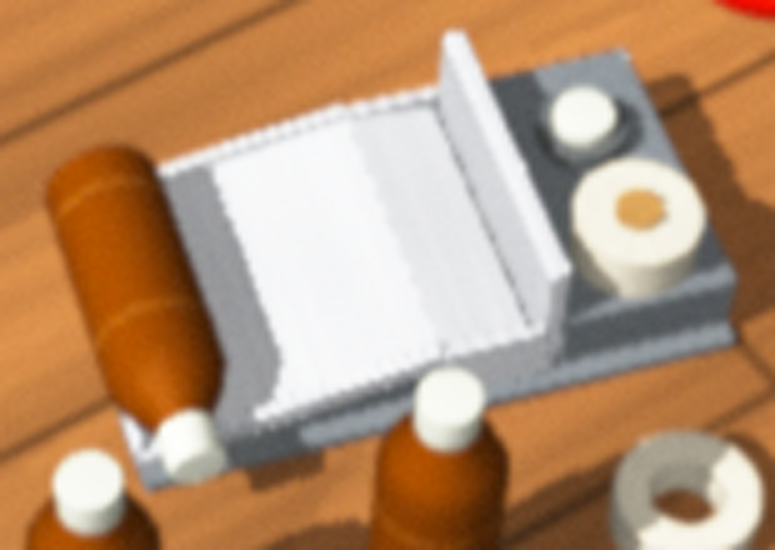

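Confirmed: brown bottle against the lip. The button is at crop (157,255)/(584,117), with the label roll beside it. Next I'll triangulate, using depth as a check.

```bash
cat > h.py <<'E'
import numpy as np,cv2,pickle
def ray(s,uv):
    n=cv2.undistortPoints(np.array([[uv]],float),s["K"],s["D"])[0,0]
    d=s["R"].T@np.array([n[0],n[1],1]); c=-s["R"].T@s["t"]
    return c,d
def tri(s1,u1,s2,u2):
    c1,d1=ray(s1,u1);c2,d2=ray(s2,u2)
    d1/=np.linalg.norm(d1);d2/=np.linalg.norm(d2)
    k=np.linalg.lstsq(np.c_[d1,-d2],c2-c1,rcond=None)[0]
    p,q=c1+k[0]*d1,c2+k[1]*d2
    return (p+q)/2,np.linalg.norm(p-q)
def cloud(s,box):
    u0,v0,u1,v1=box
    vv,uu=np.mgrid[v0:v1,u0:u1]; z=s["depth"][v0:v1,u0:u1].ravel()
    n=cv2.undistortPoints(np.c_[uu.ravel(),vv.ravel()].astype(float)[:,None],s["K"],s["D"])[:,0]
    P=np.c_[n*z[:,None],z]; W=(P-s["t"])@s["R"]
    col=s["image"][v0:v1,u0:u1].reshape(-1,3).astype(int)
    m=z>0
    return W[m],col[m]
def crop(uv,o,f=5): return [(uv[0]+.5)/f-.5+o[0],(uv[1]+.5)/f-.5+o[1]]
E
python3 - <<'E'
from h import *
T=pickle.load(open("top0.pkl","rb"));S=pickle.load(open("scene0.pkl","rb"))
pts={"button":((157,255),(584,117)),"roll":((192,121),(641,208)),"stopL":((228,372),(455,36)),"stopR":((312,86),(563,270)),"boxcornL":((65,330),(628,55)),"boxcornR":((148,53),(733,278))}
for k,(a,b) in pts.items():
    a=crop(a,(210,180));b=crop(b,(275,190))
    p,e=tri(T,a,S,b)
    for s,u in((T,a),(S,b)):
        W,_=cloud(s,(int(u[0])-0,int(u[1])-0,int(u[0])+2,int(u[1])+2)); print(k,p.round(4),"gap",round(e,4),"depth",np.median(W,0).round(4))
# bottle
from scipy.optimize import least_squares
for nm,s,b in(("top",T,(310,200,355,280)),("scene",S,(280,215,325,290))):
    W,c=cloud(s,b); m=(c[:,0]>c[:,2]+50)&(c[:,2]<70)&(W[:,2]>.03)&(W[:,2]<.12)&(c[:,0]<200)
    P=W[m]; print(nm,len(P),P.min(0),P.max(0))
    pickle.dump(P,open("b_"+nm+".pkl","wb"))
P=np.r_[pickle.load(open("b_top.pkl","rb")),pickle.load(open("b_scene.pkl","rb"))]
c0=np.median(P,0)
def res(x,P):
    a=np.array([np.cos(x[3]),np.sin(x[3]),x[4]]);a/=np.linalg.norm(a)
    d=P-np.array([c0[0],x[1],x[2]]); d-=np.outer(d@a,a)
    return np.r_[np.linalg.norm(d,axis=1)-x[0]]
for nm in("top","scene","both"):
    Q=P if nm=="both" else pickle.load(open(f"b_{nm}.pkl","rb"))
    # keep cylinder part only: iterative
    f=least_squares(res,[.032,c0[1],.04,-.25,0],args=(Q,),loss="soft_l1",f_scale=.002)
    x=f.x;a=np.array([np.cos(x[3]),np.sin(x[3]),x[4]]);a/=np.linalg.norm(a)
    t=(Q-[c0[0],x[1],x[2]])@a
    print(nm,x.round(4),c0,"yaw",np.degrees(x[3]),"t range",np.percentile(t,[0,1,99,100]).round(4),"rms",np.std(f.fun), "lowend",(np.array([c0[0],x[1],x[2]])+a*np.percentile(t,1)).round(4))
E
```

```text
button [0.5216 0.2242 0.0642] gap 0.0022 depth [0.5198 0.2201 0.0749]
button [0.5216 0.2242 0.0642] gap 0.0022 depth [0.5279 0.2203 0.0713]
roll [0.596  0.2041 0.0788] gap 0.0028 depth [0.5948 0.2003 0.087 ]
roll [0.596  0.2041 0.0788] gap 0.0028 depth [0.5996 0.2033 0.0823]
stopL [0.4538 0.1811 0.0907] gap 0.0069 depth [0.4512 0.1778 0.0842]
stopL [0.4538 0.1811 0.0907] gap 0.0069 depth [0.4235 0.2114 0.0442]
stopR [0.6141 0.1364 0.0931] gap 0.0058 depth [0.6233 0.1374 0.0456]
stopR [0.6141 0.1364 0.0931] gap 0.0058 depth [0.6141 0.1396 0.0919]
boxcornL [0.4829 0.2828 0.0402] gap 0.0084 depth [0.4803 0.2776 0.0491]
boxcornL [0.4829 0.2828 0.0402] gap 0.0084 depth [ 0.4597  0.3142 -0.0008]
boxcornR [0.642  0.2352 0.0471] gap 0.0028 depth [0.6392 0.2325 0.0527]
boxcornR [0.642  0.2352 0.0471] gap 0.0028 depth [0.6446 0.235  0.049 ]
top 1115 [ 0.40239581 -0.08247296  0.05158979] [0.56752667 0.00444353 0.09426152]
scene 1215 [ 0.40508003 -0.08321968  0.04254   ] [0.57129171 0.01005118 0.0903364 ]
top [ 0.0307 -0.039   0.0546 -0.2818 -0.0245] [ 0.48749813 -0.04289021  0.07918457] yaw -16.147294492754565 t range [-0.0826 -0.081   0.076   0.0817] rms 0.0039538244805556655 lowend [ 0.4097 -0.0164  0.0566]
scene [ 0.0298 -0.0381  0.0529 -0.2685 -0.0383] [ 0.48749813 -0.04289021  0.07918457] yaw -15.385597028961518 t range [-0.0808 -0.0775  0.0813  0.0856] rms 0.0038280190835157006 lowend [ 0.4129 -0.0175  0.0559]
both [ 0.0298 -0.0385  0.0542 -0.271  -0.0363] [ 0.48749813 -0.04289021  0.07918457] yaw -15.525986351312245 t range [-0.0828 -0.0798  0.0802  0.0856] rms 0.004068798472033252 lowend [ 0.4107 -0.0171  0.0571]
```

```bash
python3 - <<'E'
from h import *
T=pickle.load(open("top0.pkl","rb"));S=pickle.load(open("scene0.pkl","rb"))
for n,b in {"bottle_cap1":(374,170,388,184),"bottle_cap2":(314,156,326,168),"jar":(386,292,397,303),"funnel":(165,255,180,270)}.items():
    W,_=cloud(T,b); z=np.percentile(W[:,2],90); m=W[:,2]>z-.01; print(n,np.median(W[m],0).round(3))
# stand frame fit check
yaw=np.radians(74.5);X=np.array([np.cos(yaw),np.sin(yaw)]);Y=np.array([-X[1],X[0]]);O=np.array([.502,.043])
W,c=cloud(T,(210,180,365,290)); g=(c.max(1)-c.min(1)<40)&(W[:,2]>.005)
q=np.c_[(W[:,:2]-O)@X,(W[:,:2]-O)@Y,W[:,2]][g]
def zx(x): return np.where(x<.06,.046-(.06-x)*np.tan(np.radians(10)),.046-(x-.06)*np.tan(np.radians(8)))
for a in np.arange(-.1,.24,.02):
    m=(abs(q[:,0]-a)<.01)&(abs(q[:,1])<.07); 
    if m.sum(): print(round(a,2),m.sum(),np.median(q[m,2]).round(4),zx(a).round(4))
m=(q[:,2]>.085)&(abs(q[:,0]-.12)<.03);print("stop",np.median(q[m],0),np.percentile(q[m],[3,97],axis=0))
b=np.array([[.5216,.2242],[.596,.2041],[.4738,-.0345]]);print((b-O)@X,(b-O)@Y)
E
```

```text
bottle_cap1 [ 0.645 -0.16   0.191]
bottle_cap2 [0.692 0.002 0.19 ]
jar [ 0.336 -0.196  0.086]
funnel [0.431 0.425 0.088]
-0.06 87 0.0663 0.0248
-0.04 325 0.0289 0.0284
-0.02 340 0.0327 0.0319
0.0 341 0.0358 0.0354
0.02 341 0.0401 0.0389
0.04 351 0.0433 0.0425
0.06 334 0.0461 0.046
0.08 330 0.0438 0.0432
0.1 324 0.0411 0.0404
0.12 434 0.0896 0.0376
0.14 304 0.0517 0.0348
0.16 369 0.0627 0.0319
0.18 295 0.0697 0.0291
0.2 312 0.0582 0.0263
0.22 228 0.0504 0.0235
stop [0.11967055 0.00353575 0.09556249] [[ 0.11391687 -0.07861158  0.08719951]
 [ 0.1260526   0.08110254  0.10161118]]
[ 0.17984771  0.18036127 -0.08221748] [ 0.02953644 -0.04752916  0.0064634 ]
```

Stand pose is consistent to about 1 mm: origin (0.502, 0.043), uphill yaw 74.5°. The bottle sits at stand x=−82, y≈+6. I'll travel at height first.

>>> {"method": "send_rows", "body": {"targets": [[[-0.03,0.0235,0],0,1],[[-0.03,0.0235,0],0,1],[[-0.03,0.0235,0],0,1],[[-0.03,0.0235,0],0,1],[[-0.03,0.0235,0],0,1],[[-0.03,0.0235,0],0,1],[[-0.03,0.0235,0],0,1],[[-0.03,0.0235,0],0,1]]}}

```text
time: 0.77
tool_pos: [0.2826, 0.3203, 0.4046]
ee_rot: [[0.262, 0.965, -0.0], [0.965, -0.262, -0.0], [-0.0, -0.0, -1.0]]
ft_force: [1.5, 0.3, -0.5]
opening: 1.0
```

>>> {"method": "send_rows", "body": {"targets": [[[-0.03,0.0235,0],0,1],[[-0.03,0.0235,0],0,1],[[-0.03,0.0235,0],0,1],[[-0.03,0.0235,0],0,1],[[-0.03,0.0235,0],0,1],[[-0.03,0.0235,0],0,1],[[-0.03,0.0235,0],0,1],[[-0.03,0.0235,0],0,1]]}}

```text
time: 1.43
tool_pos: [0.401, 0.0392, 0.4048]
ee_rot: [[0.263, 0.965, 0.0], [0.965, -0.263, 0.0], [0.0, 0.0, -1.0]]
ft_force: [1.0, -0.3, 0.0]
opening: 1.001
```

>>> {"method": "send_rows", "body": {"targets": [[[-0.03,0.0235,0],0,1],[[-0.03,0.0235,0],0,1],[[-0.03,0.0235,0],0,1],[[-0.03,0.0235,0],0,1],[[0,0,0],7,1],[[0,0,0],7,1],[[0,0,0],7,1],[[0,0,0],7,1]]}}

```text
time: 2.1
tool_pos: [0.4599, -0.0998, 0.4043]
ee_rot: [[0.69, 0.724, -0.001], [0.724, -0.69, 0.0], [-0.0, -0.001, -1.0]]
ft_force: [0.1, -0.1, 0.0]
opening: 0.998
```

>>> {"method": "send_rows", "body": {"targets": [[[0,0,0],7,1],[[0,0,0],7,1],[[0,0,0],7,1],[[0,0,0],7,1],[[0,0,0],7,1],[[0,0,0],7,1],[[0,0,0],7,1],[[0,0,0],7,1]]}}

```text
time: 2.77
tool_pos: [0.4599, -0.0993, 0.4044]
ee_rot: [[0.986, -0.166, -0.001], [-0.166, -0.986, 0.0], [-0.001, -0.0, -1.0]]
ft_force: [0.4, -0.3, 1.3]
opening: 1.001
```

>>> {"method": "send_rows", "body": {"targets": [[[0,0,0],6.3,1],[[0,0,0.03],0,1],[[0,0,0.03],0,1],[[0,0,0.03],0,1],[[0,0,0.03],0,1],[[0,0,0.03],0,1],[[0,0,0.03],0,1],[[0,0,0],0,1]]}}

```text
time: 3.43
tool_pos: [0.4579, -0.0988, 0.2201]
ee_rot: [[0.963, -0.268, -0.009], [-0.268, -0.963, 0.002], [-0.009, 0.0, -1.0]]
ft_force: [-0.2, 0.2, -0.9]
opening: 0.999
```

```bash
cat > snap.py <<'E'
import sys
from station import r
import cv2,pickle
k=sys.argv[1]
for n,(x,y,w,h) in(("scene",(240,140,200,170)),("top",(205,150,200,150))):
    s=r.snapshot(n); pickle.dump(s,open(f"{n}{k}.pkl","wb"))
    cv2.imwrite(f"pics/{n}{k}.png",cv2.resize(s["image"][y:y+h,x:x+w,::-1],None,fx=3.5,fy=3.5,interpolation=cv2.INTER_CUBIC))
o=r.get_obs();print(o["time"],o["tool_pos"],o["ft_force"],o["ee_rot"][:,0])
E
python3 snap.py 1
```

```text
3.5333 [ 0.45969382 -0.09926259  0.22418812] [-0.14447293 -0.0083994   0.57379363] [ 0.96348986 -0.26772584 -0.0031874 ]
```

View pics/scene1.png

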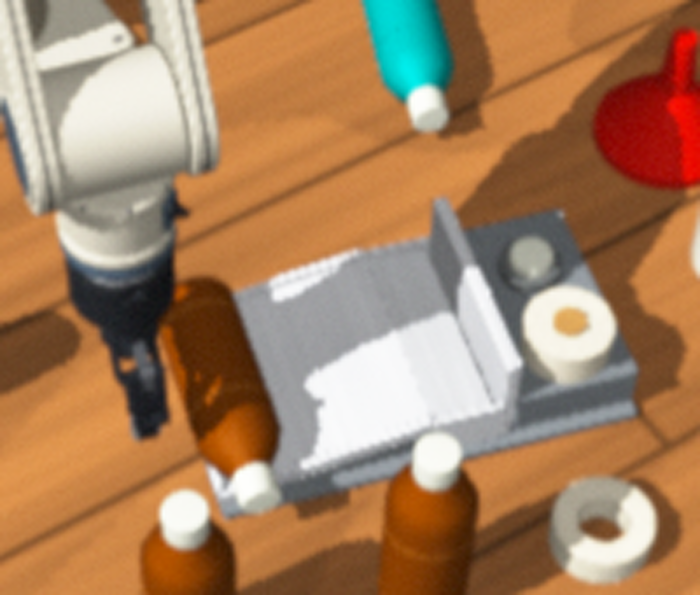

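View pics/top1.png

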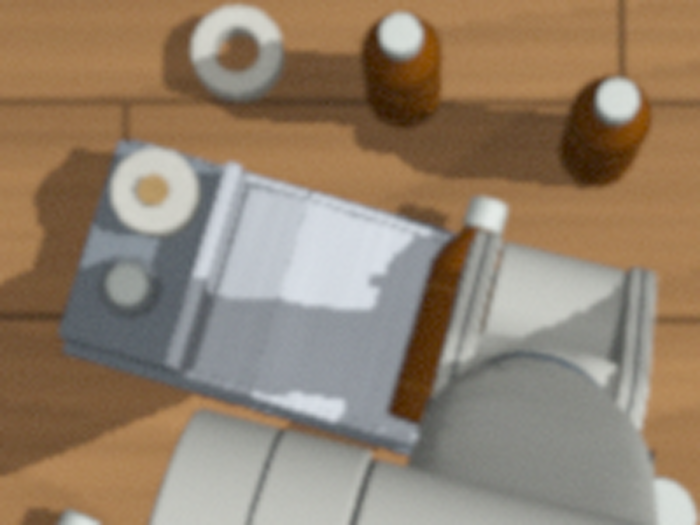

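The far finger's tip shows at scene crop (150,435), behind the bottle. I'll measure its height.

```bash
python3 - <<'E'
from h import *
S=pickle.load(open("scene1.pkl","rb"))
u=crop((150,435),(240,140),3.5); c,d=ray(S,u)
for k in (.045,.051,.057):
    p=np.array([.4597+k*.9635,-.0993-k*.268])
    t=((p-c[:2])@d[:2])/(d[:2]@d[:2]); print(k,p,(c+t*d))
W,_=cloud(S,(270,240,290,268)); m=(W[:,2]>.03)&(W[:,2]<.14)
print(W[m][np.argsort(W[m][:,2])][:15].round(3))
E
```

```text
0.045 [ 0.5030575 -0.11136  ] [ 0.50501523 -0.10753223  0.05770784]
0.051 [ 0.5088385 -0.112968 ] [ 0.51024945 -0.11020929  0.0661959 ]
0.057 [ 0.5146195 -0.114576 ] [ 0.51548367 -0.11288636  0.07468396]
[[ 0.46  -0.062  0.05 ]
 [ 0.463 -0.063  0.051]
 [ 0.448 -0.058  0.052]
 [ 0.452 -0.06   0.053]
 [ 0.455 -0.062  0.054]
 [ 0.446 -0.059  0.054]
 [ 0.443 -0.057  0.054]
 [ 0.508 -0.102  0.056]
 [ 0.458 -0.06   0.059]
 [ 0.461 -0.062  0.06 ]
 [ 0.449 -0.058  0.061]
 [ 0.452 -0.059  0.061]
 [ 0.451 -0.056  0.061]
 [ 0.506 -0.118  0.062]
 [ 0.457 -0.059  0.063]]
```

Open tip stands ≈162 mm ahead of the TCP. I'll lower to TCP z≈0.204 (tip ≈10 mm below the bottle axis, above the lip), then approach.

>>> {"method": "send_rows", "body": {"targets": [[[0,0,0.01],0,1],[[0,0,0.01],0,1],[[0,-0.005,0],0,1],[[0,-0.005,0],0,1],[[0,-0.005,0],0,1],[[0,-0.002,0],0,1],[[0,-0.002,0],0,1],[[0,-0.002,0],0,1]]}}

```text
time: 4.2
tool_pos: [0.4658, -0.0788, 0.2051]
ee_rot: [[0.964, -0.267, 0.001], [-0.267, -0.964, -0.0], [0.001, -0.0, -1.0]]
ft_force: [-1.0, 0.1, -0.3]
opening: 1.001
```

>>> {"method": "send_rows", "body": {"targets": [[[0,-0.002,-0.0003],0,1],[[0,-0.002,-0.0004],0,1],[[0,-0.002,-0.0003],0,1],[[0,-0.002,-0.0004],0,1],[[0,-0.002,-0.0003],0,1],[[0,-0.002,-0.0004],0,1],[[0,-0.002,-0.0003],0,1],[[0,-0.002,-0.0004],0,1]]}}

```text
time: 4.87
tool_pos: [0.47, -0.0635, 0.2075]
ee_rot: [[0.963, -0.268, -0.0], [-0.268, -0.963, 0.0], [-0.0, 0.0, -1.0]]
ft_force: [-1.4, -2.3, 1.5]
opening: 1.0
```

```bash
python3 snap.py 2
```

```text
4.9667 [ 0.47001476 -0.06334131  0.20752365] [-0.62505911 -0.80423922 -0.05434089] [ 9.63531346e-01 -2.67595484e-01  4.22213740e-05]
```

View pics/scene2.png

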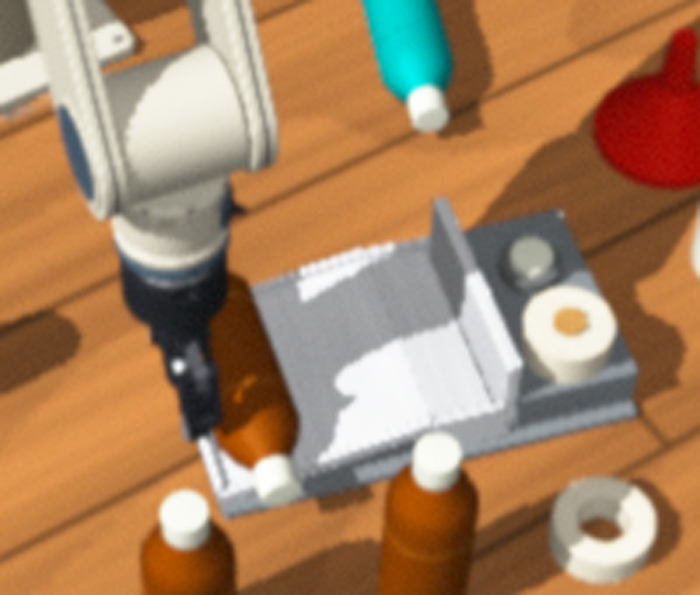

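View pics/top2.png

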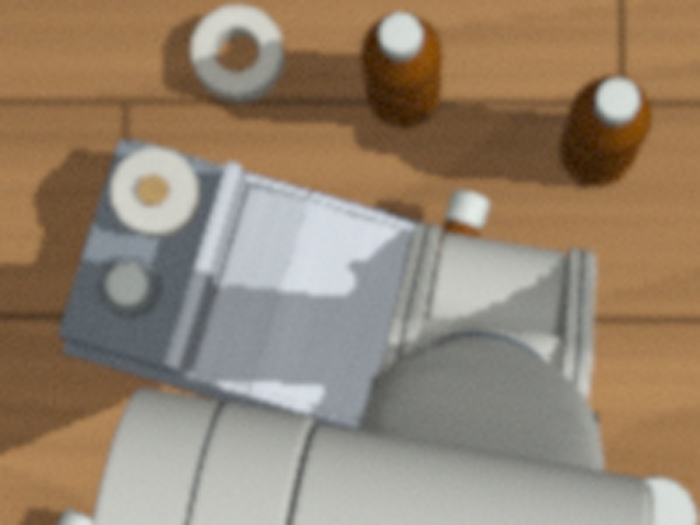

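Contact is good, the bottle is moving parallel and off the lip. I'll continue at the same slow pace (24 mm/s).

>>> {"method": "send_rows", "body": {"targets": [[[0,-0.002,-0.0003],0,1],[[0,-0.002,-0.0004],0,1],[[0,-0.002,-0.0003],0,1],[[0,-0.002,-0.0004],0,1],[[0,-0.002,-0.0003],0,1],[[0,-0.002,-0.0004],0,1],[[0,-0.002,-0.0003],0,1],[[0,-0.002,-0.0004],0,1]]}}

```text
time: 5.63
tool_pos: [0.4743, -0.0481, 0.2104]
ee_rot: [[0.963, -0.268, 0.0], [-0.268, -0.963, -0.0], [0.0, 0.0, -1.0]]
ft_force: [-0.8, -2.2, 1.0]
opening: 1.001
```

>>> {"method": "send_rows", "body": {"targets": [[[0,-0.002,-0.0003],0,1],[[0,-0.002,-0.0004],0,1],[[0,-0.002,-0.0003],0,1],[[0,-0.002,-0.0004],0,1],[[0,-0.002,-0.0003],0,1],[[0,-0.002,-0.0004],0,1],[[0,-0.002,-0.0003],0,1],[[0,-0.002,-0.0004],0,1]]}}

```text
time: 6.3
tool_pos: [0.4786, -0.0327, 0.2131]
ee_rot: [[0.963, -0.268, -0.0], [-0.268, -0.963, -0.0], [-0.0, 0.0, -1.0]]
ft_force: [-0.9, -2.6, 2.1]
opening: 0.999
```

>>> {"method": "send_rows", "body": {"targets": [[[0,-0.002,-0.0003],0,1],[[0,-0.002,-0.0004],0,1],[[0,-0.002,-0.0003],0,1],[[0,-0.002,-0.0004],0,1],[[0,-0.002,-0.0003],0,1],[[0,-0.002,-0.0004],0,1],[[0,-0.002,-0.0003],0,1],[[0,-0.002,-0.0004],0,1]]}}

```text
time: 6.97
tool_pos: [0.4828, -0.0173, 0.2159]
ee_rot: [[0.963, -0.268, -0.0], [-0.268, -0.963, -0.0], [-0.0, 0.0, -1.0]]
ft_force: [0.1, -2.9, 0.9]
opening: 0.998
```

```bash
python3 snap.py 3
```

```text
7.0667 [ 0.48289893 -0.01709433  0.21592334] [ 0.04179363 -0.71697599 -0.39671535] [ 9.63536952e-01 -2.67575280e-01  1.09926990e-04]
```

View pics/scene3.png

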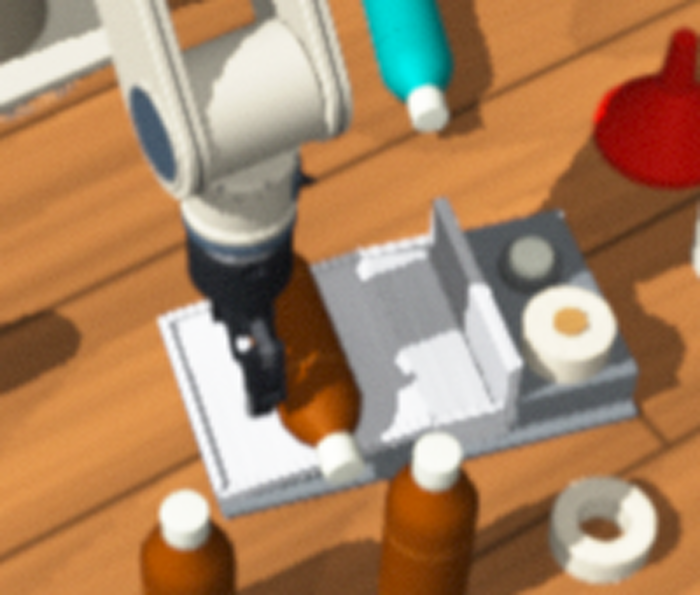

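>>> {"method": "send_rows", "body": {"targets": [[[0,-0.002,-0.0003],0,1],[[0,-0.002,-0.0004],0,1],[[0,-0.002,-0.0003],0,1],[[0,-0.002,-0.0004],0,1],[[0,-0.002,-0.0003],0,1],[[0,-0.002,-0.0004],0,1],[[0,-0.002,-0.0003],0,1],[[0,-0.002,-0.0004],0,1]]}}

```text
time: 7.73
tool_pos: [0.4871, -0.0018, 0.2188]
ee_rot: [[0.964, -0.268, -0.0], [-0.268, -0.964, -0.0], [-0.0, 0.0, -1.0]]
ft_force: [-0.8, -2.1, 1.4]
opening: 1.0
```

>>> {"method": "send_rows", "body": {"targets": [[[0,-0.002,-0.0003],0,1],[[0,-0.002,-0.0004],0,1],[[0,-0.002,-0.0003],0,1],[[0,-0.002,-0.0004],0,1],[[0,-0.002,-0.0003],0,1],[[0,-0.002,-0.0004],0,1],[[0,-0.002,-0.0003],0,1],[[0,-0.002,-0.0004],0,1]]}}

```text
time: 8.4
tool_pos: [0.4914, 0.0136, 0.2216]
ee_rot: [[0.963, -0.268, -0.0], [-0.268, -0.963, -0.0], [-0.0, 0.0, -1.0]]
ft_force: [-1.1, -2.9, 0.4]
opening: 0.998
```

>>> {"method": "send_rows", "body": {"targets": [[[0,-0.002,-0.0003],0,1],[[0,-0.002,-0.0004],0,1],[[0,-0.002,-0.0003],0,1],[[0,-0.002,-0.0004],0,1],[[0,-0.002,-0.0003],0,1],[[0,-0.002,-0.0004],0,1],[[0,-0.002,-0.0003],0,1],[[0,-0.002,-0.0004],0,1]]}}

```text
time: 9.07
tool_pos: [0.4957, 0.029, 0.2243]
ee_rot: [[0.963, -0.268, -0.0], [-0.268, -0.963, 0.0], [-0.0, 0.0, -1.0]]
ft_force: [-0.8, -2.7, 2.0]
opening: 0.999
```

>>> {"method": "send_rows", "body": {"targets": [[[0,-0.002,-0.0003],0,1],[[0,-0.002,-0.0004],0,1],[[0,-0.002,-0.0003],0,1],[[0,-0.002,-0.0004],0,1],[[0,-0.002,-0.0003],0,1],[[0,-0.002,-0.0004],0,1],[[0,-0.002,-0.0003],0,1],[[0,-0.002,-0.0004],0,1]]}}

```text
time: 9.73
tool_pos: [0.5, 0.0444, 0.2271]
ee_rot: [[0.963, -0.268, -0.0], [-0.268, -0.963, -0.0], [-0.0, 0.0, -1.0]]
ft_force: [-0.9, -2.7, 1.6]
opening: 1.001
```

```bash
python3 snap.py 4
```

```text
9.8333 [0.50008184 0.04461741 0.22714818] [-0.91866582 -0.42586808  0.09995205] [ 9.63541501e-01 -2.67558774e-01  2.78672266e-04]
```

View pics/scene4.png

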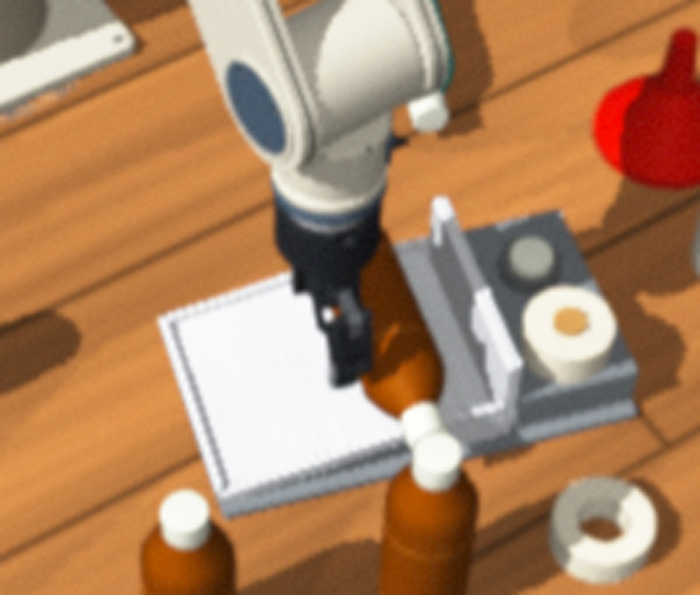

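Near the crest now, so I'll slow down to 1.5 mm/row and then hold level.

>>> {"method": "send_rows", "body": {"targets": [[[0,-0.0015,-0.0003],0,1],[[0,-0.0015,-0.0002],0,1],[[0,-0.0015,-0.0003],0,1],[[0,-0.0015,-0.0002],0,1],[[0,-0.0015,-0.0003],0,1],[[0,-0.0015,-0.0002],0,1],[[0,-0.0015,-0.0002],0,1],[[0,-0.0015,-0.0002],0,1]]}}

```text
time: 10.5
tool_pos: [0.5032, 0.056, 0.2291]
ee_rot: [[0.963, -0.268, 0.0], [-0.268, -0.963, 0.0], [0.0, -0.0, -1.0]]
ft_force: [0.0, -1.3, 0.7]
opening: 1.002
```

>>> {"method": "send_rows", "body": {"targets": [[[0,-0.001,0],0,1],[[0,-0.001,0],0,1],[[0,-0.001,0],0,1],[[0,-0.001,0],0,1],[[0,-0.001,0],0,1],[[0,-0.001,0],0,1],[[0,-0.001,0],0,1],[[0,-0.001,0],0,1]]}}

```text
time: 11.17
tool_pos: [0.5053, 0.0636, 0.229]
ee_rot: [[0.963, -0.268, 0.0], [-0.268, -0.963, 0.0], [-0.0, -0.0, -1.0]]
ft_force: [-0.9, -0.6, -0.6]
opening: 0.998
```

>>> {"method": "send_rows", "body": {"targets": [[[0,-0.001,0],0,1],[[0,-0.001,0],0,1],[[0,-0.001,0],0,1],[[0,-0.001,0],0,1],[[0,-0.001,0],0,1],[[0,-0.001,0],0,1],[[0,-0.001,0],0,1],[[0,-0.001,0],0,1]]}}

```text
time: 11.83
tool_pos: [0.5074, 0.0713, 0.229]
ee_rot: [[0.963, -0.268, 0.0], [-0.268, -0.963, -0.0], [0.0, 0.0, -1.0]]
ft_force: [-0.3, -1.1, 0.5]
opening: 1.001
```

```bash
python3 snap.py 5
```

```text
11.9333 [0.50747955 0.07131248 0.2290415 ] [ 0.49541995 -0.33507893  0.5072314 ] [ 9.63535373e-01 -2.67580970e-01  9.22425230e-05]
```

View pics/scene5.png

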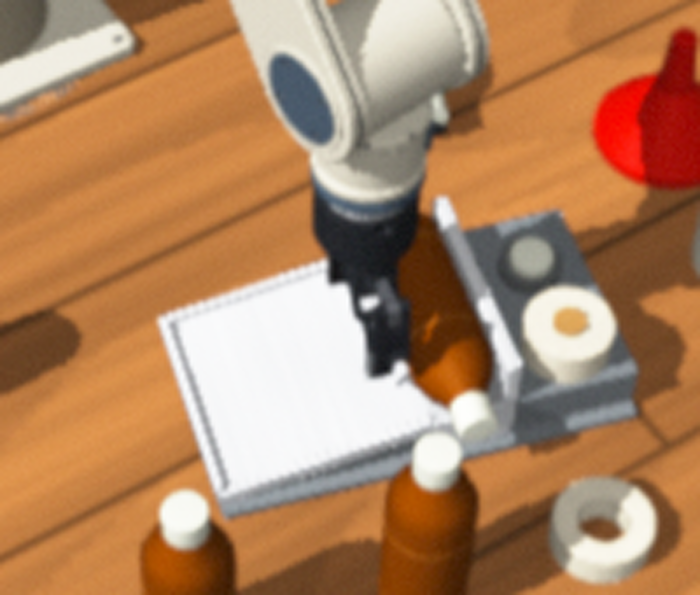

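View pics/top5.png

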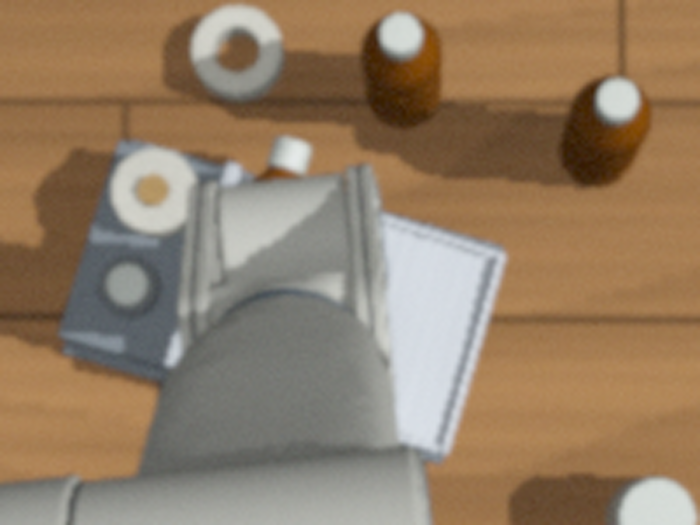

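The bottle is over the crest and near the stop. I'll follow up gently until it contacts the stop.

>>> {"method": "send_rows", "body": {"targets": [[[0,-0.001,0],0,1],[[0,-0.001,0],0,1],[[0,-0.001,0],0,1],[[0,-0.001,0],0,1],[[0,-0.001,0],0,1],[[0,-0.001,0],0,1],[[0,-0.001,0],0,1],[[0,-0.001,0],0,1]]}}

```text
time: 12.6
tool_pos: [0.5096, 0.079, 0.229]
ee_rot: [[0.963, -0.268, -0.0], [-0.268, -0.963, -0.0], [-0.0, 0.0, -1.0]]
ft_force: [0.4, -0.9, 0.1]
opening: 0.997
```

>>> {"method": "send_rows", "body": {"targets": [[[0,-0.0005,0],0,1],[[0,-0.0005,0],0,1],[[0,-0.0005,0],0,1],[[0,0,0],0,1]]}}

```text
time: 12.93
tool_pos: [0.51, 0.0804, 0.229]
ee_rot: [[0.964, -0.268, 0.0], [-0.268, -0.964, 0.0], [0.0, -0.0, -1.0]]
ft_force: [-0.1, -0.2, 0.6]
opening: 1.003
```

>>> {"method": "send_rows", "body": {"targets": [[[0,-0.0005,0],0,1],[[0,-0.0005,0],0,1],[[0,-0.0005,0],0,1],[[0,0,0],0,1]]}}

```text
time: 13.27
tool_pos: [0.5102, 0.0813, 0.229]
ee_rot: [[0.963, -0.268, -0.001], [-0.268, -0.963, -0.001], [-0.0, 0.001, -1.0]]
ft_force: [-0.3, -4.5, 0.4]
opening: 1.0
```

>>> {"method": "send_rows", "body": {"targets": [[[0,-0.0005,0],0,1],[[0,-0.0005,0],0,1],[[0,0,0],0,1]]}}

```text
time: 13.52
tool_pos: [0.5104, 0.0817, 0.229]
ee_rot: [[0.963, -0.268, -0.001], [-0.269, -0.963, -0.002], [-0.001, 0.002, -1.0]]
ft_force: [-1.3, -11.5, 2.2]
opening: 1.0
```

It is firmly against the stop (11 N, TCP stalled at stand x≈39 mm as predicted). I'll back off slowly and raise.

>>> {"method": "send_rows", "body": {"targets": [[[0,0.001,0],0,1],[[0,0.002,0],0,1],[[0,0.004,0],0,1],[[0,0.008,0],0,1],[[0,0.012,0],0,1],[[0,0.015,0],0,1],[[0,0,-0.03],0,1],[[0,0,-0.035],0,1]]}}

```text
time: 14.18
tool_pos: [0.4977, 0.0408, 0.2925]
ee_rot: [[0.963, -0.269, -0.007], [-0.269, -0.963, -0.0], [-0.006, 0.002, -1.0]]
ft_force: [1.0, 0.1, -0.3]
opening: 1.003
```

>>> {"method": "send_rows", "body": {"targets": [[[0,0.03,-0.025],0,0],[[0,0.03,0],0,-1],[[0,0.03,0],0,-1],[[0,0.03,0],0,-1],[[0,0,0],0,-1]]}}

```text
time: 14.6
tool_pos: [0.4655, -0.0772, 0.3192]
ee_rot: [[0.963, -0.271, -0.0], [-0.271, -0.963, -0.001], [-0.0, 0.001, -1.0]]
ft_force: [1.5, -0.3, -0.7]
opening: 0.294
```

```bash
python3 snap.py 6
```

```text
14.7 [ 0.46659394 -0.07468737  0.31909204] [-1.09786185  0.41407782  0.2663517 ] [ 9.62672864e-01 -2.70667613e-01 -2.27130515e-05]
```

View pics/scene6.png

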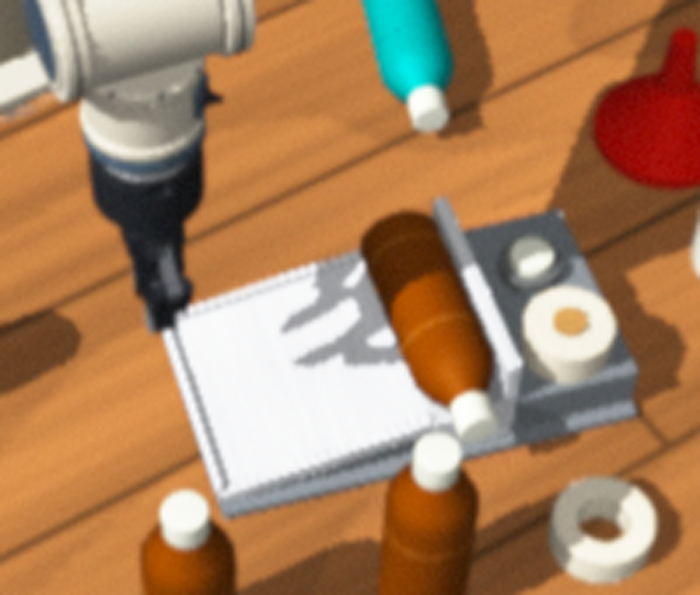

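View pics/top6.png

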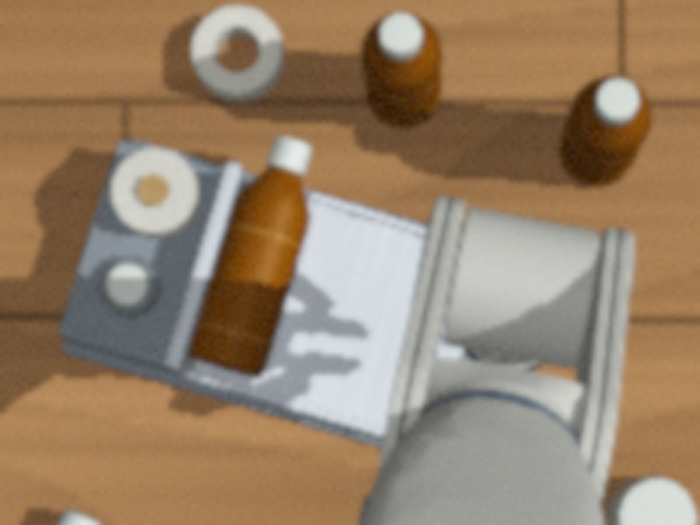

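```bash
cat > fit.py <<'E'
import sys
from h import *
from scipy.optimize import least_squares
k=sys.argv[1]
yaw=np.radians(74.5);X=np.array([np.cos(yaw),np.sin(yaw)]);Y=np.array([-X[1],X[0]]);O=np.array([.502,.043])
L=[]
for nm,b in(("top",(258,188,296,260)),("scene",(340,195,385,260))):
    W,c=cloud(pickle.load(open(f"{nm}{k}.pkl","rb")),b)
    m=(c[:,0]>1.6*c[:,2]+15)&(W[:,2]>.07)&(W[:,2]<.125)
    L.append(np.c_[(W[:,:2]-O)@X,(W[:,:2]-O)@Y,W[:,2]][m])
P=np.concatenate(L); y=P[:,1]; C=P[(y>-.05)&(y<.07)&(abs(P[:,0]-.08)<.045)]
f=least_squares(lambda v:np.hypot(C[:,0]-v[0]-v[2]*C[:,1],C[:,2]-v[1]-v[3]*C[:,1])-.032,[.08,.075,0,0],loss="soft_l1",f_scale=.002)
print("x,z,slopes",f.x.round(4),"y base end",np.percentile(P[:,1],[1,99]).round(4),len(C))
E
python3 fit.py 6
python3 - <<'E'
from h import *
T=pickle.load(open("top6.pkl","rb"));S=pickle.load(open("scene6.pkl","rb"))
p,e=tri(T,crop((128,284),(205,150),3.5),S,crop((532,256),(240,140),3.5)); print(p,e)
E
```

```text
x,z,slopes [ 0.0833  0.0745  0.0061 -0.0049] y base end [-0.0884  0.0708] 1696
[0.52136483 0.22414081 0.06467718] 0.0037031183905740918
```

The bottle rests at stand x=83, z=74.5 mm (expected 82/75), so it is seated. Next I'll go above the button with the fingers shut.

>>> {"method": "send_rows", "body": {"targets": [[[-0.0026,-0.03,0],0,-1],[[-0.0026,-0.03,0],0,-1],[[-0.0026,-0.03,0],0,-1],[[-0.0026,-0.03,0],0,-1],[[-0.0026,-0.03,0],0,-1]]}}

```text
time: 15.12
tool_pos: [0.4948, 0.0769, 0.3189]
ee_rot: [[0.964, -0.267, -0.0], [-0.267, -0.964, 0.0], [-0.0, -0.0, -1.0]]
ft_force: [1.5, 0.4, -0.1]
opening: -0.001
```

>>> {"method": "send_rows", "body": {"targets": [[[-0.0026,-0.03,0],0,-1],[[-0.0026,-0.03,0],0,-1],[[-0.0026,-0.03,0],0,-1],[[-0.0026,-0.03,0],0,-1],[[-0.0026,-0.03,0],0,-1],[[0,0,0],0,-1],[[0,0,0],0,-1]]}}

```text
time: 15.7
tool_pos: [0.5221, 0.2248, 0.3186]
ee_rot: [[0.965, -0.264, -0.0], [-0.264, -0.965, -0.0], [-0.0, 0.0, -1.0]]
ft_force: [-0.6, -1.6, 0.3]
opening: 0.003
```

>>> {"method": "send_rows", "body": {"targets": [[[0,0,0.025],0,-1],[[0,0,0.025],0,-1],[[0,0,0],0,-1],[[0,0,0],0,-1]]}}

```text
time: 16.03
tool_pos: [0.5217, 0.2219, 0.268]
ee_rot: [[0.963, -0.268, -0.004], [-0.268, -0.963, -0.002], [-0.003, 0.002, -1.0]]
ft_force: [0.3, 0.5, 0.8]
opening: -0.006
```

```bash
python3 snap.py 7; python3 fit.py 7
```

```text
16.1333 [0.52280603 0.22237217 0.26993041] [0.72983827 0.45410807 0.52996394] [ 9.63375074e-01 -2.68156948e-01  5.64372706e-04]
x,z,slopes [0.0832 0.0744 0.0068 0.001 ] y base end [-0.0887  0.0715] 1696
```

View pics/scene7.png

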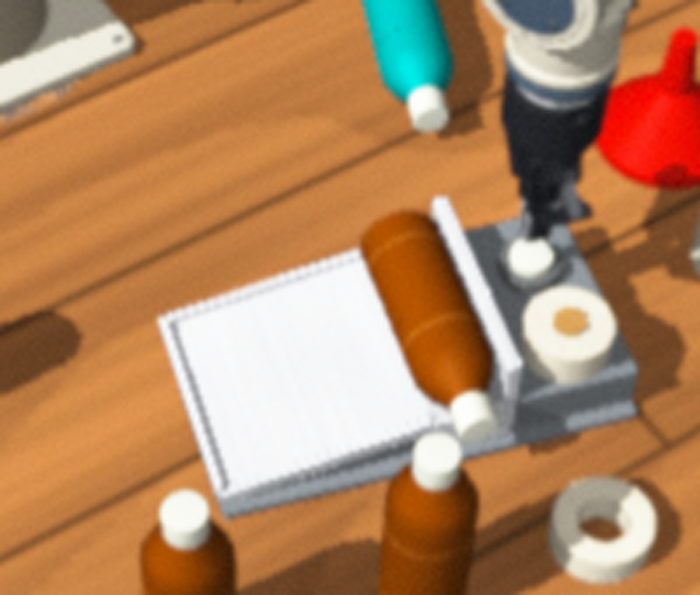

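The shut fingertips are just above the button (tip at crop (540,235), button at (530,255)). The TCP is centred on the measured button, so I'll press in small steps.

>>> {"method": "send_rows", "body": {"targets": [[[0,0,0.008],0,-1],[[0,0,0.006],0,-1],[[0,0,0.005],0,-1],[[0,0,0.003],0,-1],[[0,0,0.002],0,-1],[[0,0,0.002],0,-1],[[0,0,0],0,-1]]}}

```text
time: 16.72
tool_pos: [0.5224, 0.2226, 0.2428]
ee_rot: [[0.964, -0.268, -0.001], [-0.268, -0.964, -0.0], [-0.0, 0.0, -1.0]]
ft_force: [-1.7, -1.5, 2.6]
opening: 0.004
```

>>> {"method": "send_rows", "body": {"targets": [[[0,0,0.001],0,-1],[[0,0,0.001],0,-1],[[0,0,0],0,-1]]}}

```text
time: 16.97
tool_pos: [0.5224, 0.2226, 0.241]
ee_rot: [[0.964, -0.268, -0.0], [-0.268, -0.964, -0.0], [-0.0, 0.0, -1.0]]
ft_force: [-1.9, -2.3, 3.6]
opening: -0.001
```

>>> {"method": "send_rows", "body": {"targets": [[[0,0,0.001],0,-1],[[0,0,0.001],0,-1],[[0,0,0],0,-1]]}}

```text
time: 17.22
tool_pos: [0.5225, 0.2226, 0.2394]
ee_rot: [[0.963, -0.268, -0.0], [-0.268, -0.963, -0.0], [-0.0, 0.0, -1.0]]
ft_force: [-2.8, -1.6, 6.8]
opening: 0.002
```

>>> {"method": "send_rows", "body": {"targets": [[[0,0,0.001],0,-1],[[0,0,0.001],0,-1],[[0,0,0],0,-1]]}}

```text
time: 17.47
tool_pos: [0.5226, 0.2227, 0.2391]
ee_rot: [[0.964, -0.268, 0.0], [-0.268, -0.964, -0.0], [0.0, 0.0, -1.0]]
ft_force: [-9.2, -3.9, 24.9]
opening: -0.001
```

The button bottomed out: 25 N with z stalled, after roughly 6 mm of travel. Now I'll release straight up.

>>> {"method": "send_rows", "body": {"targets": [[[0,0,-0.002],0,-1],[[0,0,-0.004],0,-1],[[0,0,-0.006],0,-1],[[0,0,-0.02],0,-1],[[0,0,-0.03],0,-1],[[0,0,-0.03],0,-1],[[0,0,-0.03],0,-1],[[0,0,0],0,-1]]}}

```text
time: 18.13
tool_pos: [0.5245, 0.2235, 0.365]
ee_rot: [[0.963, -0.268, 0.01], [-0.268, -0.963, 0.004], [0.008, -0.007, -1.0]]
ft_force: [1.0, -0.2, 0.1]
opening: 0.003
```

>>> {"method": "send_rows", "body": {"targets": [[[0.0,-0.03,-0.01],0,-1],[[0,-0.03,-0.01],0,-1],[[0,-0.03,0],0,-1],[[0,0,0],0,-1],[[0,0,0],0,-1]]}}

```text
time: 18.55
tool_pos: [0.5467, 0.3106, 0.3786]
ee_rot: [[0.964, -0.266, 0.0], [-0.266, -0.964, 0.0], [0.0, -0.0, -1.0]]
ft_force: [0.3, 0.5, 0.3]
opening: -0.001
```

```bash
python3 snap.py 8; python3 fit.py 8; python3 - <<'E'
from h import *
for n,b in(("0",(239,230,243,234)),("8",(239,230,243,234))):
    print(n,np.median(cloud(pickle.load(open(f"top{n}.pkl","rb")),b)[0],0))
for n in "08":
    print(n,np.median(cloud(pickle.load(open(f"scene{n}.pkl","rb")),(390,211,394,215))[0],0))
E
```

```text
18.65 [0.54621911 0.30894854 0.3781772 ] [-1.12183415  0.02036913  0.0535864 ] [ 0.96356644 -0.26746722 -0.00100089]
x,z,slopes [ 0.0833  0.0745  0.0052 -0.0003] y base end [-0.0886  0.0719] 1696
0 [0.51724542 0.22307148 0.07348624]
8 [0.51722351 0.22307963 0.07282357]
0 [0.52460811 0.22296347 0.0702181 ]
8 [0.52515283 0.22351264 0.06981756]
```

View pics/scene8.png

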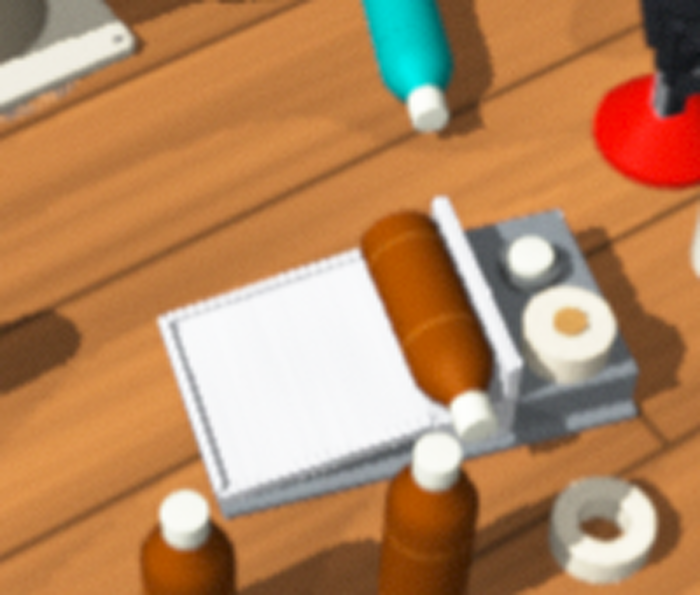

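View pics/top8.png

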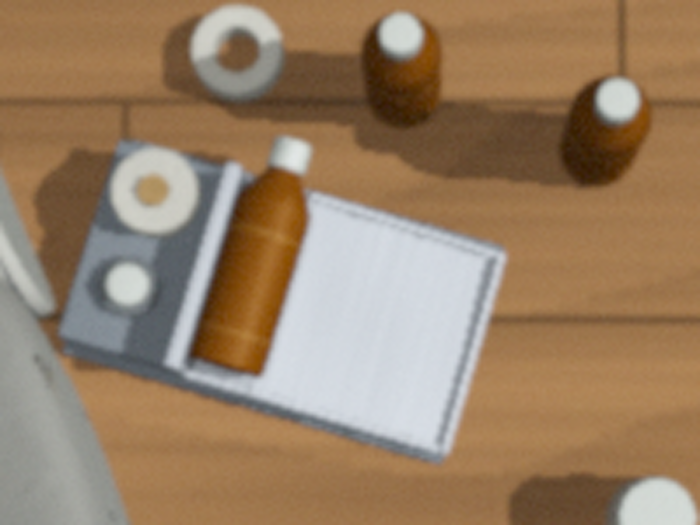

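The bottle is seated at crop (430,310), the button is back up, and the bystanders are unmoved. The gripper's tips are ≈0.205 m high, clear of everything. Handing in.

```bash
python3 -c "
from station import r
print(r.job_done())"
```

```text
the job is handed in; nothing more can be done
None
```

I pushed the brown bottle up the ramp with both open fingers at about 24 mm/s, easing to about 12 mm/s over the crest, and on until it was home against the stop. It was never lifted, and no roll-back showed in any picture. I then pressed the start button with the fingers shut and let it go. The job was handed in at about 18.7 s of the 43 s allowed.

**Bottle seated:** a cylinder fit to both depth images put it at stand x = 83 mm, z = 74.5 mm before and after the press (given seat 82 / 75). It lies about 6 mm to the +y side of the centre line. The push against the stop peaked at about 12 N.

**Button pressed:** it bottomed at a reading of 25 N with z stalled, after about 6 mm of travel. Afterwards its depth reading was within 1 mm of the first one, so it is back up.

**Bystanders and clearance:** the last close-up pictures show the neighbouring bystanders where they were. I did not recheck the bowl or the mug, which lie mostly outside those crops. The arm is touching nothing.

**Disagreement:** triangulated heights came out about 4–5 mm low for the button (64 mm against 68) and the label roll beside it (79 mm against 84). Depth readings ran 2–7 mm high for the button. I found the contact heights by force instead. No check failed.

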